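# Sort turning-tool holders by shank and put the large ones away in the lidded case

### The job

Swing the lid of the grey steel case right back so that it stays open by itself, then put every tool holder with a 20 mm shank inside the case and every one with a 14 mm shank in the open blue bin, pinching each across its shank to find its size. When all of them are put away lower the lid until it is fully shut, without slamming it, and leave the two loose hex nuts on the bench where they lie.

Things in the scene. Friction and masses are not known exactly. Their poses are not given: they have to be found in the camera images.
- case: grey steel case, fixed to the bench, 160 (x) x 200 (y) x 70 (z) mm outside, walls and floor 4 mm. Origin: centre of its underside, on the bench; -x is its front, +x its hinge side, z up. It may stand left or right of the holders.
- lid (a joint): angle of the case's lid in rad: 0 = shut, 1.9 = swung fully back against its stop. Beyond about 1.6 it leans back and stays open by itself; below that it falls shut slowly, braked by a damper (0.3 N m s/rad; at most about 1.1 rad/s). Lid 162 x 204 x 5 mm, 0.4 kg.
- lid_hinge (a point): point on the hinge axis at the middle of the case's rear (+x) upper edge, 70.5 mm above the bench; the axis is along the case's y; the lid opens upward and away to the case's +x
- lid_tab (a point): grip point on the lid's tab: a flat dark steel tongue 14 mm wide (along the case's y), 8 mm thick, sticking out 42 mm from the middle of the lid's free edge (to the front when shut, upwards when open). The point is 186 mm from the hinge axis, 25 mm out from the lid's edge, 18 mm short of the tab's end. Pinch it from above across its 14 mm at any lid angle
- bin: open blue plastic bin, fixed to the bench, 160 (x) x 200 (y) x 50 (z) mm outside, walls and floor 4 mm. Origin: centre of its underside; z up. It stands on the other side of the holders from the case.
- holder_a: turning-tool holder: dark steel bar 100 mm long, small brass insert at its +x end, lying on the bench. Shank square, 20 x 20 or 14 x 14 mm: found by pinching across it (a firm pinch reads up to 2 mm low). Origin: mid-length, on the underside, on the shank's centre line; x along the bar, z up. Shank x = -50..+28 mm; beyond, the head is 5 mm wider to +y. Under 0.4 kg. May be absent (None)
- holder_b: turning-tool holder: dark steel bar 100 mm long, small brass insert at its +x end, lying on the bench. Shank square, 20 x 20 or 14 x 14 mm: found by pinching across it (a firm pinch reads up to 2 mm low). Origin: mid-length, on the underside, on the shank's centre line; x along the bar, z up. Shank x = -50..+28 mm; beyond, the head is 5 mm wider to +y. Under 0.4 kg. May be absent (None)
- holder_c: turning-tool holder: dark steel bar 100 mm long, small brass insert at its +x end, lying on the bench. Shank square, 20 x 20 or 14 x 14 mm: found by pinching across it (a firm pinch reads up to 2 mm low). Origin: mid-length, on the underside, on the shank's centre line; x along the bar, z up. Shank x = -50..+28 mm; beyond, the head is 5 mm wider to +y. Under 0.4 kg. May be absent (None)
- holder_d: turning-tool holder: dark steel bar 100 mm long, small brass insert at its +x end, lying on the bench. Shank square, 20 x 20 or 14 x 14 mm: found by pinching across it (a firm pinch reads up to 2 mm low). Origin: mid-length, on the underside, on the shank's centre line; x along the bar, z up. Shank x = -50..+28 mm; beyond, the head is 5 mm wider to +y. Under 0.4 kg. May be absent (None)
- holder_e: turning-tool holder: dark steel bar 100 mm long, small brass insert at its +x end, lying on the bench. Shank square, 20 x 20 or 14 x 14 mm: found by pinching across it (a firm pinch reads up to 2 mm low). Origin: mid-length, on the underside, on the shank's centre line; x along the bar, z up. Shank x = -50..+28 mm; beyond, the head is 5 mm wider to +y. Under 0.4 kg. May be absent (None)
- holder_f: turning-tool holder: dark steel bar 100 mm long, small brass insert at its +x end, lying on the bench. Shank square, 20 x 20 or 14 x 14 mm: found by pinching across it (a firm pinch reads up to 2 mm low). Origin: mid-length, on the underside, on the shank's centre line; x along the bar, z up. Shank x = -50..+28 mm; beyond, the head is 5 mm wider to +y. Under 0.4 kg. May be absent (None)
- nut1: bystander: large loose steel hex nut, 26 mm across corners, 14 mm high, lying among the holders, to be left alone; origin at its underside
- nut2: bystander: large loose steel hex nut, 26 mm across corners, 14 mm high, lying among the holders, to be left alone; origin at its underside
Not all that is in view belongs to the job. Leave any pink or purple look-alike of the holder_d alone.

How it is judged:
On the way, in this order (a step that is already met when the one before it is completed fails the run):
1. the lid stands open by itself, swung right back, untouched (value of joint lid above 1.75 rad and contact force between each of the arm, the fingers and lid below 0.3 N), for 0.4 s.
2. with the lid still open, every 20 mm holder lies in the case and every 14 mm holder in the bin, none of them held (x of holder_a in the frame of case between -0.08 and 0.08 m and y of holder_a in the frame of case between -0.1 and 0.1 m and z of holder_a in the frame of case between -0.01 and 0.045 m and x of holder_d in the frame of case between -0.08 and 0.08 m and y of holder_d in the frame of case between -0.1 and 0.1 m and z of holder_d in the frame of case between -0.01 and 0.045 m and x of holder_f in the frame of case between -0.08 and 0.08 m and y of holder_f in the frame of case between -0.1 and 0.1 m and z of holder_f in the frame of case between -0.01 and 0.045 m and x of holder_b in the frame of bin between -0.08 and 0.08 m and y of holder_b in the frame of bin between -0.1 and 0.1 m and z of holder_b in the frame of bin between -0.01 and 0.045 m and x of holder_c in the frame of bin between -0.08 and 0.08 m and y of holder_c in the frame of bin between -0.1 and 0.1 m and z of holder_c in the frame of bin between -0.01 and 0.045 m and x of holder_e in the frame of bin between -0.08 and 0.08 m and y of holder_e in the frame of bin between -0.1 and 0.1 m and z of holder_e in the frame of bin between -0.01 and 0.045 m and value of joint lid above 1.6 rad and contact force between the fingers and holder_a below 0.3 N and contact force between the fingers and holder_b below 0.3 N and contact force between the fingers and holder_c below 0.3 N and contact force between the fingers and holder_d below 0.3 N and contact force between the fingers and holder_e below 0.3 N and contact force between the fingers and holder_f below 0.3 N), for 0.2 s.
3. the lid is shut (value of joint lid below 0.05 rad), for 0.2 s.
At the end, for the whole second after the job is handed in: Every 20 mm holder lies in the case and every 14 mm holder in the bin (its origin within the container's outline and less than 45 mm above its underside), all at rest, and the lid is shut (joint below 0.05 rad) (x of holder_a in the frame of case between -0.08 and 0.08 m and y of holder_a in the frame of case between -0.1 and 0.1 m and z of holder_a in the frame of case between -0.01 and 0.045 m and x of holder_d in the frame of case between -0.08 and 0.08 m and y of holder_d in the frame of case between -0.1 and 0.1 m and z of holder_d in the frame of case between -0.01 and 0.045 m and x of holder_f in the frame of case between -0.08 and 0.08 m and y of holder_f in the frame of case between -0.1 and 0.1 m and z of holder_f in the frame of case between -0.01 and 0.045 m and x of holder_b in the frame of bin between -0.08 and 0.08 m and y of holder_b in the frame of bin between -0.1 and 0.1 m and z of holder_b in the frame of bin between -0.01 and 0.045 m and x of holder_c in the frame of bin between -0.08 and 0.08 m and y of holder_c in the frame of bin between -0.1 and 0.1 m and z of holder_c in the frame of bin between -0.01 and 0.045 m and x of holder_e in the frame of bin between -0.08 and 0.08 m and y of holder_e in the frame of bin between -0.1 and 0.1 m and z of holder_e in the frame of bin between -0.01 and 0.045 m and value of joint lid below 0.05 rad and linear speed of each of holder_a, holder_b, holder_c, holder_d, holder_e, holder_f below 0.03 m/s); the robot touches nothing.
It fails at once if the lid is slammed (turns towards shut faster than 2 rad/s) (velocity of joint lid below -2 rad/s).
It fails at once if a hex nut is moved by more than 50 mm (distance of any of nut1, nut2 from where it was at the start of the episode above 0.05 m).
Of holder_a, holder_b, holder_c, holder_d, holder_e, holder_f only 4 to 6 are there at a start; the rules pass over those that are not, and their reading is None.
At some moment in a run one of holder_a, holder_b, holder_c, holder_d, holder_e, holder_f may be knocked a few centimetres aside while the robot is not near it.
Once in a run the grip may slacken for a moment while it holds something.
It also fails if it takes over 210 s, if anything falls off the work surface, if the arm or the gripper's body presses on something with over 40 N, if the wrist force passes 120 N, or if a joint passes its speed limit or range.

### The arm

A 6-joint arm with a two-finger parallel gripper is mounted at the origin on the work surface. World frame = base frame: x ahead of the robot, y to its left, z up, the work surface at z = 0. Lengths are in m, angles in rad, forces in N, time in s.
With the tool pointing down it reaches from about 0.375 to 0.9 m from the base axis. Payload 3.1 kg.
Tool frame: the origin (TCP) lies at the very end of the fingers, on their centre line; the grasp point (between the pads) lies 19 mm behind it; z points along the fingers, y is the line along which they close (so a half turn about z gives the same grasp; the last joint's range is limited). The gripper opens to 85 mm and grips with 20 to 120 N. Pads are 22 mm wide; open, the fingers measure 114 mm over their backs; the gripper's body (76 mm by 85 mm) begins 54 mm behind the grasp point. The pads swing forward as they close: fully open they stand 13 mm farther back than shut.
Start: joints at [0.982, 0.527, 1.433, -0, 1.181, -0.178], TCP at [0.25, 0.573, 0.231] pointing down, gripper open.
Joint ranges: [-3.08, 3.08], [-0.75, 2.2], [0.22, 2.44], [-1.43, 4.57], [0, 2.65], [-2.85, 2.85]. Speed limits (rad/s): [2.79, 2.79, 3.14, 3.14, 3.14, 3.14].

### API

Orientations are given as a rotation vector (axis times angle).
In Python, from rig import arm gives the robot as it stands.
- The arm moves only by the tool jog_arm, never from a script. Its argument "motion" is text: rows parted by semicolons, each of 7 numbers parted by spaces: the opening, from 0 (shut) to 1 (fully open), then the shift along the world's x, y, z normalised to -1 to 1, where 1 is 100 mm, then the turn, a rotation vector about the world's x, y, z normalised to -1 to 1, where 1 is 45 degrees. In form: hand dx dy dz rx ry rz; .... A call has 1 to 10 rows; each row is the pose to reach, as a shift and turn from the pose commanded when the call began; what a row does not reach only later rows make up. A row lasts 1/8 s, in which the tool goes at most 62.5 mm and 10.7 degrees, less where a joint would pass 70% of its speed; a pose out of reach is approached as far as the arm can. A call with a number of a shift or a turn outside -1 to 1 is refused whole. A call with a gripper value outside its range is refused whole. The fingers move at their own pace and stop on an object; the grip force is fixed at half the most. Time passes only in rows, so rows that repeat a pose let the fingers close. It gives the time, the measured TCP pose, the force, the opening and the grip force at its end, in the units of the state.
- arm.get_state(): the state, without advancing time (a new reading comes with each control period).
- arm.capture(name): name is "side" or "top"; returns a dict with "pixels" (384x512x3 uint8, blue, green, red), "depth" (384x512 float32, m along the optical axis (not along the pixel's ray), 0 where there is no reading), "fx", "fy", "cx", "cy" (pixels), "world_from_camera" (4x4, takes a point from camera to world coordinates). Camera axes: x right, y down, z forward; pixel columns grow to the right and rows downward; lengths in m; the calibration is good to about 2 mm. A picture is of the moment at which its call begins.
- arm.hand_in(): hands the job in; it is judged then, once.
The state is a dict: "time": time; "joints": joint angles; "joint_velocities": joint speeds; "tau": joint torques, N m; "position": TCP position; "eef_rot": TCP orientation; "ft_force": force on the tool from outside, world axes, zero at the start; "moment": the same for the moment, N m; "grip_width": opening from 0.0 (shut) to 1.0 (fully open); "gripper_force": force on a finger pad.
Only numpy, scipy, OpenCV 4.12 (cv2) and the standard library are available. Lean on these libraries where they do the work, as an engineer would, in place of code of your own. Each camera call takes 0.05 s, during which the arm holds its last target. There are 200 camera calls.

## Working session

There is one attempt and no reset: what is moved stays moved. The work goes in short steps, Python scripts to look and compute and a tool call to move; the robot and the scene stay as the last step left them, time stands still between calls to the robot, and variables do not carry over. Pictures are saved under pics/ and viewed, at most 14 in all, crops included, and the job is handed in when it is done.

Besides the shell and the picture viewer there is one more tool, called after ">>>" as name(argument=value, ...), one argument or row to a line, values as JSON. jog_arm: Moves the arm, as the interface text tells. Its arguments: {"type":"object","properties":{"motion":{"type":"string"}},"required":["motion"]}

```bash
ls; mkdir -p pics
cat > h.py <<'E'
import numpy as np, cv2
from rig import arm
def cap(n):
    c=arm.capture(n); np.savez('/tmp/%s.npz'%n,**c); return c
def cloud(c):
    d=c['depth']; v,u=np.mgrid[:384,:512]
    p=np.stack([(u-c['cx'])/c['fx']*d,(v-c['cy'])/c['fy']*d,d,np.ones_like(d)],-1)
    P=(p@np.array(c['world_from_camera']).T)[...,:3]; P[d==0]=np.nan; return P
E
python3 - <<'E'
from h import *
print(arm.get_state())
a=cap('top');b=cap('side')
for n,c in(('top',a),('side',b)):
    print(n,c['fx'],c['fy'],c['cx'],c['cy'],np.round(c['world_from_camera'],3).tolist())
    cv2.imwrite('pics/%s0.png'%n,cv2.resize(c['pixels'],(768,576),interpolation=cv2.INTER_CUBIC))
E
```

```text
pics
{'time': 0.0, 'joints': array([ 9.81513950e-01,  5.28471075e-01,  1.43391105e+00, -1.17681777e-05,
        1.18140922e+00, -1.78487979e-01]), 'joint_velocities': array([ 7.14990358e-04, -3.28950302e-05,  8.19419426e-04, -8.35548889e-04,
        5.30273477e-05, -4.78668405e-04]), 'tau': array([-5.89371175e-04, -4.42348838e+01, -1.78026152e+01, -1.82335521e-04,
        8.42597539e-03, -8.93291201e-06]), 'position': array([0.24914611, 0.57240393, 0.23032783]), 'eef_rot': array([-0.64057364, -3.07476009,  0.0032079 ]), 'ft_force': array([-0.80710602, -0.57187435,  0.00397694]), 'moment': array([ 0.06379638, -0.01488752,  0.0560771 ]), 'gripper_force': 0.0, 'grip_width': 1.0002225352623697}
top 386.94422465818127 386.94422465818127 251.53511075560272 199.7674087301197 [[-0.014, -0.993, 0.113, 0.481], [-1.0, 0.012, -0.013, 0.005], [0.011, -0.113, -0.994, 1.102], [0.0, 0.0, 0.0, 1.0]]
side 366.2935743588583 366.2935743588583 253.51716360190122 189.5455353101744 [[0.65, -0.385, 0.655, 0.014], [-0.76, -0.321, 0.565, -0.491], [-0.008, -0.865, -0.502, 0.526], [0.0, 0.0, 0.0, 1.0]]
```

View pics/top0.png

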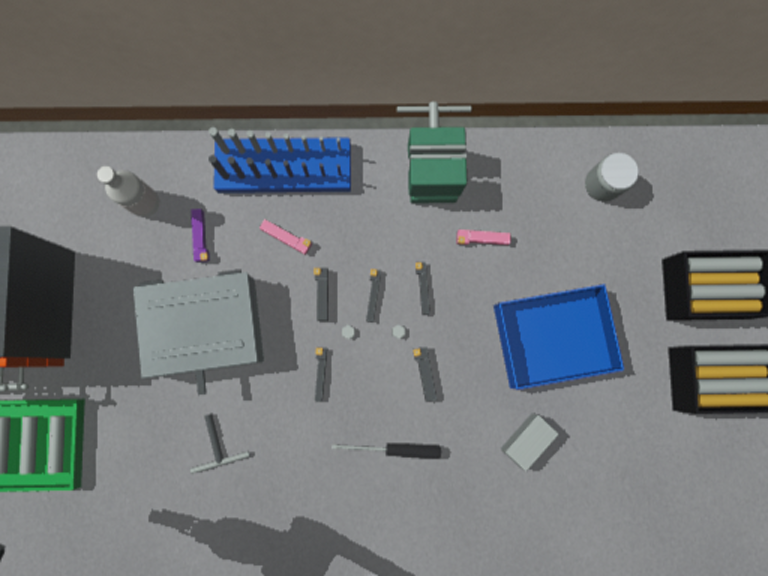

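View pics/side0.png

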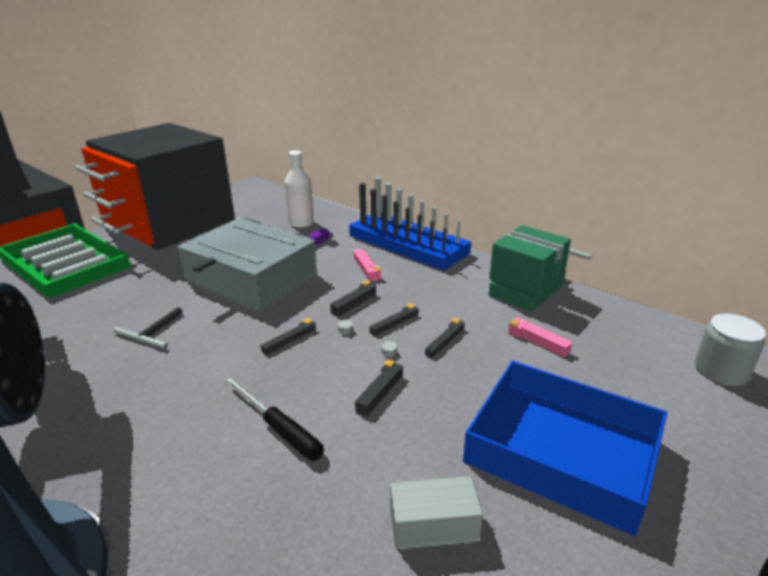

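The top view shows the case at about (198,323), its tab at (201,380), and the blue bin at (558,337). Five holders lie at (322,294), (374,295), (425,288), (321,374) and (427,374), with nuts at (348,332) and (400,332). The pink and purple look-alikes sit further back. The side view agrees.

```bash
cat >> h.py <<'E'
def blobs(c, P, box=(0.33,0.66,-0.17,0.24)):
    """dark/steel things 7..40 mm high in the holder area"""
    m=(P[...,2]>0.007)&(P[...,2]<0.04)&(P[...,0]>box[0])&(P[...,0]<box[1])&(P[...,1]>box[2])&(P[...,1]<box[3])
    n,l,s,_=cv2.connectedComponentsWithStats(m.astype(np.uint8)); out=[]
    hsv=cv2.cvtColor(c['pixels'],cv2.COLOR_BGR2HSV)
    for i in range(1,n):
        k=l==i
        if k.sum()<40: continue
        q=P[k]; zt=np.percentile(q[:,2],80); t=q[:,2]>zt-0.006
        (cx,cy),(w,h),ang=cv2.minAreaRect((q[t][:,:2]*1000).astype(np.float32))
        h_=hsv[k]; br=(h_[:,1]>100)&(h_[:,2]>90)&(h_[:,0]>8)&(h_[:,0]<35)
        d=q[t][:,:2]-q[t][:,:2].mean(0); v=np.linalg.svd(d,full_matrices=False)[2][0]
        if br.sum() and (q[br][:,:2].mean(0)-q[t][:,:2].mean(0))@v<0: v=-v
        out.append((round(cx),round(cy),round(w),round(h),'z',round(zt*1000,1),'ax',round(np.degrees(np.arctan2(v[1],v[0])),1),'brass',int(br.sum()),np.round(np.median(h_,0)).tolist()))
    return out
E
python3 - <<'E'
from h import *
for n in('top','side'):
    c=dict(np.load('/tmp/%s.npz'%n)); P=cloud(c); print(n)
    if n=='top':
        for o in blobs(c,P): print(o)
    else:
        for o in blobs(c,P): print(o)
    R=lambda m,s:print(s,m.sum(),cv2.minAreaRect((P[m][:,:2]*1000).astype(np.float32)),'z',np.round(np.nanpercentile(P[m][:,2],[10,50,90])*1000,1))
    B=(P[...,1]>0.1)&(P[...,1]<.42)&(P[...,0]>.32)&(P[...,0]<.7)
    R(B&(P[...,2]>.066)&(P[...,2]<.1),'lid')
    hsv=cv2.cvtColor(c['pixels'],cv2.COLOR_BGR2HSV)
    bl=(hsv[...,0]>100)&(hsv[...,0]<130)&(hsv[...,1]>120)&(P[...,1]<-.12)&(P[...,0]<.68)
    R(bl&(P[...,2]>.044),'binrim'); R(bl&(P[...,2]<.01),'binfloor')
    # tab
    if n=='top':
        for v in range(244,264):
            k=[(u,np.round(P[v,u]*1000).astype(int).tolist()) for u in range(126,144) if P[v,u,2]>.03]
            if k and v%3==0: print(v,k)
    print('bench z',np.nanmedian(P[250:300,200:300,2]))
E
```

```text
top
(614, 97, 91, 25, 'z', np.float64(21.3), 'ax', np.float64(-0.3), 'brass', 8, [96.0, 15.0, 88.0])
(613, 0, 18, 94, 'z', np.float64(15.7), 'ax', np.float64(-8.5), 'brass', 11, [95.0, 16.0, 88.0])
(619, -97, 79, 17, 'z', np.float64(15.7), 'ax', np.float64(-176.5), 'brass', 0, [96.0, 16.0, 87.0])
(571, 217, 159, 8, 'z', np.float64(33.7), 'ax', np.float64(-173.3), 'brass', 0, [90.0, 17.0, 61.0])
(546, 48, 23, 20, 'z', np.float64(15.9), 'ax', np.float64(-139.5), 'brass', 0, [77.0, 12.0, 176.0])
(547, -47, 23, 20, 'z', np.float64(15.7), 'ax', np.float64(-70.0), 'brass', 0, [77.0, 12.0, 175.0])
(469, 99, 20, 100, 'z', np.float64(15.5), 'ax', np.float64(-3.6), 'brass', 16, [95.0, 17.0, 89.0])
(466, -95, 100, 26, 'z', np.float64(21.4), 'ax', np.float64(11.4), 'brass', 16, [95.0, 17.0, 89.0])
(335, -22, 195, 9, 'z', np.float64(23.8), 'ax', np.float64(-91.3), 'brass', 0, [105.0, 11.0, 63.0])
lid 4837 ((542.424072265625, 313.71405029296875), (211.1157989501953, 204.99778747558594), 6.942320346832275) z [73.  75.6 78.4]
binrim 419 ((531.3195190429688, -341.10943603515625), (159.26548767089844,
[... 1873 characters left out ...]
'z', np.float64(21.0), 'ax', np.float64(11.9), 'brass', 24, [100.0, 28.0, 75.0])
(334, 34, 91, 6, 'z', np.float64(16.0), 'ax', np.float64(-93.9), 'brass', 0, [85.0, 16.0, 184.0])
(334, -71, 99, 9, 'z', np.float64(24.7), 'ax', np.float64(-91.4), 'brass', 0, [116.0, 18.0, 43.0])
lid 2081 ((542.6226196289062, 311.1073303222656), (212.34083557128906, 205.14723205566406), 6.699029922485352) z [73.4 75.5 77.4]
binrim 1265 ((531.2898559570312, -341.6868591308594), (163.544189453125, 199.91432189941406), 9.225547790527344) z [45.1 49.1 51. ]
binfloor 5035 ((529.9254150390625, -335.6502685546875), (162.0517120361328, 220.7761993408203), 9.39383602142334) z [3.2 4.6 6.1]
bench z 0.00032213319293017406
```

>>> jog_arm(
  motion="1 0.2 -0.5 0 0 0 0.15; 1 0.5 -1 0 0 0 0.3; 0.5 0.5 -1 0 0 0 0.34; 0.5 0.5 -1 0 0 0 0.34",
)

```text
time: 0.6
position: [0.2996, 0.4732, 0.2313]
eef_rot: [-0.228, -3.133, -0.001]
ft_force: [-0.5, 1.0, 0.5]
grip_width: 0.602
gripper_force: 0.0
```

>>> jog_arm(
  motion="0.5 0.2 -0.5 0 0 0 0.15; 0.5 0.5 -1 0 0 0 0.3; 0.5 0.5 -1 0 0 0 0.34; 0.5 0.5 -1 0 0 0 0.34",
)

```text
time: 1.1
position: [0.3494, 0.3742, 0.2313]
eef_rot: [-0.193, 3.136, 0.001]
ft_force: [0.5, -0.3, -0.1]
grip_width: 0.5
gripper_force: 0.0
```

>>> jog_arm(
  motion="0.5 0.5 -0.4 0 0 0 0; 0.5 1 -0.7 -0.5 0 0 0; 0.5 1 -0.7 -0.8 0 0 0; 0.5 1 -0.7 -0.8 0 0 0; 0.5 1 -0.7 -0.8 0 0 0",
)

```text
time: 1.72
position: [0.4491, 0.3047, 0.1521]
eef_rot: [-0.196, 3.135, 0.001]
ft_force: [-0.3, -0.0, -0.1]
grip_width: 0.502
gripper_force: 0.0
```

Run:
```python
from h import *
from scipy.spatial.transform import Rotation as Ro
s=arm.get_state(); R=Ro.from_rotvec(s['eef_rot']).as_matrix(); print(s['position'],np.round(R,3).tolist(),s['grip_width'],s['joints'])
c=dict(np.load('/tmp/top.npz')); P=cloud(c)
B=(P[...,1]>0.1)&(P[...,1]<.42)&(P[...,0]>.4)&(P[...,0]<.69)&(P[...,2]>.066)&(P[...,2]<.1)
print('lid box',cv2.boxPoints(cv2.minAreaRect((P[B][:,:2]*1000).astype(np.float32))).tolist())
t=B&(P[...,0]<.475); print('tab',cv2.minAreaRect((P[t][:,:2]*1000).astype(np.float32)),P[t].mean(0))
for n in('top','side'):
    c=dict(np.load('/tmp/%s.npz'%n)); P=cloud(c)
    for o in blobs(c,P,(.4,.69,-.17,.16)): print(o)
```

```text
[0.44905631 0.3046993  0.15208631] [[-0.992, -0.125, 0.001], [-0.125, 0.992, 0.001], [-0.001, 0.001, -1.0]] 0.5015630385338772 [ 3.89931331e-01  5.27429753e-01  1.71690014e+00  5.59234646e-04
  8.96482044e-01 -1.30628815e+00]
lid box [[425.25103759765625, 402.7026672363281], [450.02911376953125, 199.20785522460938], [659.5971069335938, 224.72543334960938], [634.8190307617188, 428.2202453613281]]
tab ((457.19305419921875, 350.47357177734375), (113.4858627319336, 36.24858474731445), 89.1850814819336) [0.46065007 0.3256761  0.07709536]
(629, -95, 98, 18, 'z', np.float64(15.9), 'ax', np.float64(4.8), 'brass', 18, [95.0, 17.0, 88.0])
(618, 98, 26, 100, 'z', np.float64(21.6), 'ax', np.float64(0.2), 'brass', 17, [96.0, 17.0, 89.0])
(616, -1, 18, 98, 'z', np.float64(15.9), 'ax', np.float64(-7.9), 'brass', 15, [95.0, 17.0, 89.0])
(546, 48, 23, 20, 'z', np.float64(15.9), 'ax', np.float64(-139.5), 'brass', 0, [77.0, 12.0, 176.0])
(547, -47, 23, 20, 'z', np.float64(15.7), 'ax', np.float64(-70.0), 'brass', 0, [77.0, 12.0, 175.0])
(469, 99, 20, 100, 'z', np.float64(15.5), 'ax', np.float64(-3.6), 'brass', 16, [95.0, 17.0, 89.0])
(466, -95, 100, 26, 'z', np.float64(21.4), 'ax', np.float64(11.4), 'brass', 16, [95.0, 17.0, 89.0])
(619, 96, 27, 99, 'z', np.float64(20.8), 'ax', np.float64(1.2), 'brass', 13, [100.0, 28.0, 70.0])
(616, -2, 21, 101, 'z', np.float64(14.8), 'ax', np.float64(-8.4), 'brass', 15, [99.0, 27.0, 71.0])
(469, 99, 20, 100, 'z', np.float64(14.5), 'ax', np.float64(-3.7), 'brass', 18, [99.0, 27.0, 71.0])
(546, 47, 22, 24, 'z', np.float64(14.8), 'ax', np.float64(-109.4), 'brass', 0, [85.0, 17.0, 176.0])
(627, -98, 99, 21, 'z', np.float64(14.9), 'ax', np.float64(4.6), 'brass', 18, [99.0, 27.0, 74.0])
(545, -49, 24, 23, 'z', np.float64(14.6), 'ax', np.float64(-104.5), 'brass', 0, [85.0, 17.0, 182.0])
(465, -96, 100, 26, 'z', np.float64(21.0), 'ax', np.float64(11.9), 'brass', 24, [100.0, 28.0, 75.0])
```

>>> jog_arm(
  motion="0.5 0.1 -0.02 -0.4 0 0 0; 0.5 0.1 -0.02 -0.96 0 0 0; 0.5 0.1 -0.02 -0.96 0 0 0; 0 0.1 -0.02 -0.96 0 0 0; 0 0.1 -0.02 -0.96 0 0 0; 0 0.1 -0.02 -0.96 0 0 0; 0 0.1 -0.02 -0.96 0 0 0; 0 0.1 -0.02 -0.96 0 0 0",
)

```text
time: 2.72
position: [0.461, 0.3035, 0.0587]
eef_rot: [-0.192, 3.129, 0.007]
ft_force: [-1.3, 6.0, 0.0]
grip_width: 0.148
gripper_force: 58.5
```

Run:
```python
import numpy as np
th=np.r_[np.arange(0,1.85,.08),1.86]; a=.019
d=np.c_[-186*np.cos(th+a)*.9927,-186*np.cos(th+a)*.1208,186*np.sin(th+a)]; d-=d[0]
k=0
while k<len(th)-1:
    j=k+1
    while j<len(th)-1 and np.abs(d[j+1]-d[k]).max()<=100 and j-k<9: j+=1
    print('%.2f->%.2f'%(th[k],th[j]),'; '.join('0 %.2f %.2f %.2f 0 0 0'%tuple(r) for r in (d[k+1:j+1]-d[k])/100)); k=j
```

```text
0.00->0.56 0 0.01 0.00 0.15 0 0 0; 0 0.03 0.00 0.30 0 0 0; 0 0.06 0.01 0.44 0 0 0; 0 0.10 0.01 0.58 0 0 0; 0 0.16 0.02 0.72 0 0 0; 0 0.22 0.03 0.85 0 0 0; 0 0.30 0.04 0.98 0 0 0
0.56->1.20 0 0.09 0.01 0.12 0 0 0; 0 0.18 0.02 0.24 0 0 0; 0 0.28 0.03 0.34 0 0 0; 0 0.40 0.05 0.44 0 0 0; 0 0.52 0.06 0.53 0 0 0; 0 0.64 0.08 0.60 0 0 0; 0 0.77 0.09 0.67 0 0 0; 0 0.91 0.11 0.73 0 0 0
1.20->1.68 0 0.14 0.02 0.05 0 0 0; 0 0.28 0.03 0.08 0 0 0; 0 0.43 0.05 0.10 0 0 0; 0 0.58 0.07 0.11 0 0 0; 0 0.73 0.09 0.11 0 0 0; 0 0.87 0.11 0.10 0 0 0
1.68->1.86 0 0.15 0.02 -0.02 0 0 0; 0 0.29 0.04 -0.06 0 0 0; 0 0.32 0.04 -0.07 0 0 0
```

>>> jog_arm(
  motion="0 0.01 0.00 0.15 0 0 0; 0 0.03 0.00 0.30 0 0 0; 0 0.06 0.01 0.44 0 0 0; 0 0.10 0.01 0.58 0 0 0; 0 0.16 0.02 0.72 0 0 0; 0 0.22 0.03 0.85 0 0 0; 0 0.30 0.04 0.98 0 0 0; 0 0.30 0.04 0.98 0 0 0",
)

```text
time: 3.72
position: [0.4935, 0.3076, 0.1571]
eef_rot: [-0.191, 3.124, 0.009]
ft_force: [6.0, 5.0, -8.6]
grip_width: 0.145
gripper_force: 58.8
```

>>> jog_arm(
  motion="0 0.09 0.01 0.12 0 0 0; 0 0.18 0.02 0.24 0 0 0; 0 0.28 0.03 0.34 0 0 0; 0 0.40 0.05 0.44 0 0 0; 0 0.52 0.06 0.53 0 0 0; 0 0.64 0.08 0.60 0 0 0; 0 0.77 0.09 0.67 0 0 0; 0 0.91 0.11 0.73 0 0 0; 0 0.91 0.11 0.73 0 0 0",
)

```text
time: 4.85
position: [0.5792, 0.318, 0.2259]
eef_rot: [0.193, -3.134, -0.007]
ft_force: [1.9, 6.1, -12.9]
grip_width: 0.144
gripper_force: 59.2
```

>>> jog_arm(
  motion="0 0.14 0.02 0.05 0 0 0; 0 0.28 0.03 0.08 0 0 0; 0 0.43 0.05 0.10 0 0 0; 0 0.58 0.07 0.11 0 0 0; 0 0.73 0.09 0.11 0 0 0; 0 0.87 0.11 0.10 0 0 0; 0 0.87 0.11 0.10 0 0 0",
)

```text
time: 5.72
position: [0.6638, 0.3284, 0.2356]
eef_rot: [0.194, -3.128, -0.003]
ft_force: [-4.6, 4.0, -8.9]
grip_width: 0.142
gripper_force: 58.4
```

>>> jog_arm(
  motion="0 0.15 0.02 -0.02 0 0 0; 0 0.29 0.04 -0.06 0 0 0; 0 0.32 0.04 -0.07 0 0 0; 0 0.32 0.04 -0.07 0 0 0; 0.5 0.32 0.04 -0.07 0 0 0; 0.5 0.32 0.04 -0.07 0 0 0; 0.5 0.32 0.04 -0.07 0 0 0; 0.5 0.32 0.04 0.5 0 0 0; 0.5 0.32 0.04 0.9 0 0 0; 0.5 0.32 0.04 0.9 0 0 0",
)

```text
time: 6.98
position: [0.702, 0.3313, 0.3332]
eef_rot: [-0.192, 3.124, 0.004]
ft_force: [-0.7, -0.4, 0.5]
grip_width: 0.499
gripper_force: 0.0
```

Run:
```python
from h import *
s=arm.get_state(); print(s['position'],s['joints'])
c=cap('side'); cv2.imwrite('pics/s1.png',c['pixels']); P=cloud(c)
for o in blobs(c,P,(.4,.69,-.17,.16)): print(o)
```

```text
[0.70198839 0.33130635 0.33322656] [ 2.97633636e-01  6.79576755e-01  8.59613422e-01 -4.19243931e-04
  1.59014792e+00 -1.39600603e+00]
(619, 94, 102, 27, 'z', np.float64(20.8), 'ax', np.float64(1.0), 'brass', 12, [100.0, 27.0, 59.0])
(616, 0, 20, 100, 'z', np.float64(14.9), 'ax', np.float64(-8.3), 'brass', 15, [98.0, 27.0, 51.0])
(468, 101, 22, 99, 'z', np.float64(14.6), 'ax', np.float64(-3.8), 'brass', 17, [99.0, 26.0, 77.0])
(546, 46, 25, 22, 'z', np.float64(14.9), 'ax', np.float64(-134.7), 'brass', 0, [84.0, 17.0, 187.0])
(628, -98, 100, 20, 'z', np.float64(15.0), 'ax', np.float64(5.0), 'brass', 18, [99.0, 26.0, 45.0])
(546, -49, 22, 23, 'z', np.float64(14.8), 'ax', np.float64(-110.2), 'brass', 0, [85.0, 16.0, 191.0])
(467, -98, 102, 27, 'z', np.float64(20.7), 'ax', np.float64(11.7), 'brass', 25, [100.0, 28.0, 81.0])
```

View pics/s1.png

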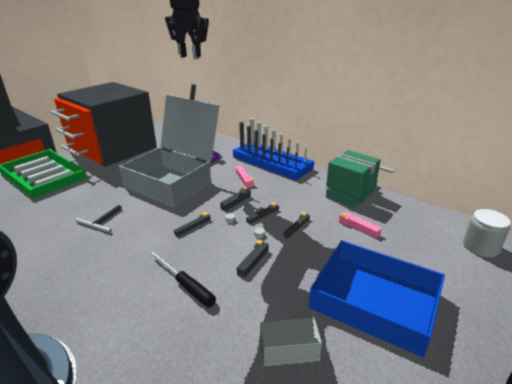

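The lid now leans back open (around (190,125) in the side view), the gripper is clear above it, and the holders haven't moved. I'm going to the far-left holder first, H1.

>>> jog_arm(
  motion="0.5 -0.2 -0.5 0 0 0 0; 0.5 -0.45 -1 0 0 0 0; 0.5 -0.45 -1 0 0 0 0",
)

```text
time: 7.4
position: [0.6516, 0.2272, 0.3242]
eef_rot: [0.187, -3.129, 0.003]
ft_force: [0.7, 0.8, -0.4]
grip_width: 0.494
gripper_force: 0.0
```

>>> jog_arm(
  motion="0.5 -0.2 -0.5 0 0 0 0; 0.5 -0.42 -1 -0.1 0 0 -0.15; 0.5 -0.42 -1 -0.6 0 0 -0.15; 0.5 -0.42 -1 -1 0 0 -0.15; 0.5 -0.42 -1 -1 0 0 -0.15",
)

```text
time: 8.02
position: [0.6101, 0.1312, 0.2221]
eef_rot: [0.009, -3.132, 0.0]
ft_force: [-0.5, 0.1, 0.0]
grip_width: 0.498
gripper_force: 0.0
```

>>> jog_arm(
  motion="0.5 0 -0.38 -0.3 0 0 0; 0.5 0 -0.38 -0.8 0 0 0; 0.5 0 -0.38 -1 0 0 0; 0.5 0 -0.38 -1 0 0 0",
)

```text
time: 8.52
position: [0.613, 0.0934, 0.1259]
eef_rot: [0.009, -3.14, -0.0]
ft_force: [-0.4, -0.6, 0.5]
grip_width: 0.501
gripper_force: 0.0
```

```bash
cat >> h.py <<'E'
from scipy.spatial.transform import Rotation as Ro
def st():
    s=arm.get_state(); R=Ro.from_rotvec(s['eef_rot']).as_matrix()
    print('t %.1f'%s['time'],'tcp',np.round(s['position']*1000,1),'dir %.1f'%np.degrees(np.arctan2(R[1,1],R[0,1])),'grip %.3f %.0f'%(s['grip_width'],s['gripper_force']),'j6 %.2f'%s['joints'][5]); return s
def look():
    st()
    for n in('side','top'):
        c=cap(n); P=cloud(c); print(n)
        for o in blobs(c,P,(.4,.69,-.17,.16)): print(o[:8])
E
python3 -c "
from h import *
look()"
```

```text
t 8.5 tcp [613.   93.4 125.9] dir 90.3 grip 0.501 0 j6 -1.61
side
(619, 94, 102, 27, 'z', np.float64(20.7), 'ax', np.float64(0.7))
(616, 0, 23, 102, 'z', np.float64(15.0), 'ax', np.float64(-8.2))
(468, 98, 22, 101, 'z', np.float64(14.6), 'ax', np.float64(-4.1))
(546, 46, 22, 24, 'z', np.float64(14.8), 'ax', np.float64(-131.6))
(628, -96, 101, 19, 'z', np.float64(14.9), 'ax', np.float64(4.8))
(546, -48, 25, 23, 'z', np.float64(14.8), 'ax', np.float64(-105.2))
(466, -98, 102, 27, 'z', np.float64(20.7), 'ax', np.float64(11.9))
top
(628, -95, 100, 19, 'z', np.float64(15.7), 'ax', np.float64(4.5))
(615, -1, 18, 101, 'z', np.float64(15.8), 'ax', np.float64(-7.7))
(547, 48, 20, 20, 'z', np.float64(15.2), 'ax', np.float64(-117.7))
(547, -47, 20, 23, 'z', np.float64(15.6), 'ax', np.float64(-133.8))
(466, -94, 99, 26, 'z', np.float64(21.6), 'ax', np.float64(11.6))
```

>>> jog_arm(
  motion="0.5 0.02 0 -0.5 0 0 0; 0.5 0.02 0 -0.9 0 0 0; 0.5 0.02 0 -1 0 0 0; 0.5 0.02 0 -1 0 0 0",
)

```text
time: 9.12
position: [0.6157, 0.0932, 0.0275]
eef_rot: [-0.009, 3.14, -0.0]
ft_force: [0.2, -0.0, 0.1]
grip_width: 0.502
gripper_force: 0.0
```

>>> jog_arm(
  motion="0.5 0 0 -0.2 0 0 0; 0.5 0 0 -0.2 0 0 0; 0 0 0 -0.2 0 0 0; 0 0 0 -0.2 0 0 0; 0 0 0 -0.2 0 0 0; 0 0 0 -0.2 0 0 0; 0 0 0 -0.2 0 0 0; 0 0 0 -0.2 0 0 0",
)

```text
time: 10.12
position: [0.6149, 0.0933, 0.0071]
eef_rot: [-0.008, 3.141, 0.001]
ft_force: [-1.4, 1.7, 5.7]
grip_width: 0.209
gripper_force: 62.3
```

>>> jog_arm(
  motion="0 0 0 0.3 0 0 0; 0 0 0 0.6 0 0 0; 0 0 0 1 0 0 0; 0 0 0 1 0 0 0",
)

```text
time: 10.62
position: [0.6168, 0.0927, 0.1086]
eef_rot: [-0.009, 3.135, -0.001]
ft_force: [-0.4, -0.3, -2.9]
grip_width: 0.216
gripper_force: 61.4
```

>>> jog_arm(
  motion="0 -0.15 0.15 0.4 0 0 0; 0 -0.3 0.3 0.5 0 0 0; 0 -0.45 0.5 0.5 0 0 0; 0 -0.57 0.63 0.5 0 0 0.15; 0 -0.57 0.63 0.5 0 0 0.15",
)

```text
time: 11.25
position: [0.5545, 0.1575, 0.1543]
eef_rot: [0.195, -3.13, 0.0]
ft_force: [0.3, -0.9, -3.6]
grip_width: 0.216
gripper_force: 61.3
```

>>> jog_arm(
  motion="0 0 0.35 0 0 0 0; 0 0 0.7 0 0 0 0; 0 0 1 0 0 0 0; 0 0 1 0 0 0 0",
)

```text
time: 11.75
position: [0.5573, 0.2578, 0.155]
eef_rot: [0.195, -3.135, 0.0]
ft_force: [-0.5, -0.8, -4.1]
grip_width: 0.217
gripper_force: 61.3
```

>>> jog_arm(
  motion="0 0 0.35 0 0 0 0; 0 0 0.7 0 0 0 0; 0 0 1 0 0 0 0; 0 0 1 0 0 0 0",
)

```text
time: 12.25
position: [0.5575, 0.357, 0.1552]
eef_rot: [0.195, -3.135, 0.001]
ft_force: [0.8, -0.2, -3.0]
grip_width: 0.215
gripper_force: 61.3
```

```bash
python3 -c "
from h import *
look()"
```

```text
t 12.2 tcp [557.5 357.  155.2] dir 97.1 grip 0.215 61 j6 -1.29
side
(615, 0, 21, 100, 'z', np.float64(15.2), 'ax', np.float64(-8.2))
(468, 99, 20, 99, 'z', np.float64(14.7), 'ax', np.float64(-4.2))
(547, 48, 26, 22, 'z', np.float64(14.9), 'ax', np.float64(-128.3))
(629, -97, 103, 19, 'z', np.float64(15.0), 'ax', np.float64(5.1))
(546, -49, 22, 24, 'z', np.float64(14.9), 'ax', np.float64(-78.6))
(465, -96, 101, 26, 'z', np.float64(20.6), 'ax', np.float64(11.8))
top
(629, -95, 98, 18, 'z', np.float64(15.7), 'ax', np.float64(5.0))
(616, -1, 18, 98, 'z', np.float64(15.8), 'ax', np.float64(-8.0))
(546, 48, 20, 22, 'z', np.float64(15.9), 'ax', np.float64(-166.8))
(547, -47, 20, 23, 'z', np.float64(15.9), 'ax', np.float64(-85.6))
(469, 99, 19, 100, 'z', np.float64(15.7), 'ax', np.float64(-3.7))
(466, -94, 100, 26, 'z', np.float64(21.6), 'ax', np.float64(11.2))
```

>>> jog_arm(
  motion="0 0 0 -0.35 0 0 0; 0 0 0 -0.7 0 0 0; 0 0 0 -1 0 0 0; 0 0 0 -1 0 0 0",
)

```text
time: 12.85
position: [0.5555, 0.3533, 0.0533]
eef_rot: [0.19, -3.129, 0.005]
ft_force: [-0.5, -0.2, -3.1]
grip_width: 0.216
gripper_force: 61.2
```

>>> jog_arm(
  motion="0 0 0 -0.2 0 0 0; 0 0 0 -0.42 0 0 0; 0 0 0 -0.42 0 0 0; 0.4 0 0 -0.42 0 0 0; 0.4 0 0 -0.42 0 0 0; 0.4 0 0 -0.42 0 0 0; 0.4 0 0 0.1 0 0 0; 0.4 0 0 0.55 0 0 0; 0.4 0 0 0.55 0 0 0",
)

```text
time: 13.98
position: [0.5607, 0.3575, 0.1166]
eef_rot: [-0.193, 3.126, 0.006]
ft_force: [1.5, 0.0, 0.0]
grip_width: 0.398
gripper_force: 0.0
```

>>> jog_arm(
  motion="0.4 0 0 0.4 0 0 0; 0.4 0 0 0.7 0 0 0; 0.5 -0.3 -0.5 0.7 0 0 0; 0.5 -0.5 -1 0.7 0 0 -0.2; 0.5 -0.5 -1 0.7 0 0 -0.24; 0.5 -0.5 -1 0.7 0 0 -0.24",
)

```text
time: 14.72
position: [0.5081, 0.2562, 0.1812]
eef_rot: [0.102, 3.139, 0.001]
ft_force: [0.3, -0.1, 0.8]
grip_width: 0.503
gripper_force: 0.0
```

>>> jog_arm(
  motion="0.5 -0.2 -0.5 0 0 0 0; 0.5 -0.42 -1 0 0 0 0; 0.5 -0.42 -1 0 0 0 0; 0.5 -0.42 -1 0 0 0 0",
)

```text
time: 15.22
position: [0.4671, 0.1568, 0.1815]
eef_rot: [0.101, 3.138, 0.001]
ft_force: [0.1, 0.5, -0.3]
grip_width: 0.499
gripper_force: 0.0
```

>>> jog_arm(
  motion="0.5 0 -0.3 -0.2 0 0 0; 0.5 0 -0.6 -0.5 0 0 0; 0.5 0 -0.6 -0.7 0 0 0; 0.5 0 -0.6 -0.7 0 0 0",
)

```text
time: 15.72
position: [0.466, 0.0969, 0.11]
eef_rot: [-0.1, -3.138, -0.0]
ft_force: [-1.1, -0.2, 0.3]
grip_width: 0.498
gripper_force: 0.0
```

```bash
python3 -c "
from h import *
look()
c=dict(np.load('/tmp/top.npz')); cv2.imwrite('pics/t2.png',cv2.resize(c['pixels'][130:330,60:440],(760,400)))"
```

```text
t 15.7 tcp [466.   96.9 110. ] dir 86.3 grip 0.498 0 j6 -1.54
side
(615, 0, 20, 100, 'z', np.float64(14.7), 'ax', np.float64(-8.0))
(468, 100, 23, 101, 'z', np.float64(14.7), 'ax', np.float64(-4.0))
(546, 48, 22, 23, 'z', np.float64(14.6), 'ax', np.float64(-119.5))
(628, -97, 103, 19, 'z', np.float64(15.2), 'ax', np.float64(4.7))
(546, -48, 23, 23, 'z', np.float64(14.8), 'ax', np.float64(-74.6))
(466, -95, 100, 27, 'z', np.float64(21.0), 'ax', np.float64(11.8))
top
(628, -94, 100, 19, 'z', np.float64(15.6), 'ax', np.float64(4.7))
(615, -1, 18, 100, 'z', np.float64(15.7), 'ax', np.float64(-7.6))
(546, 48, 23, 20, 'z', np.float64(15.8), 'ax', np.float64(-139.2))
(547, -47, 20, 22, 'z', np.float64(15.2), 'ax', np.float64(-96.2))
(466, -94, 99, 26, 'z', np.float64(21.8), 'ax', np.float64(11.4))
```

View pics/t2.png

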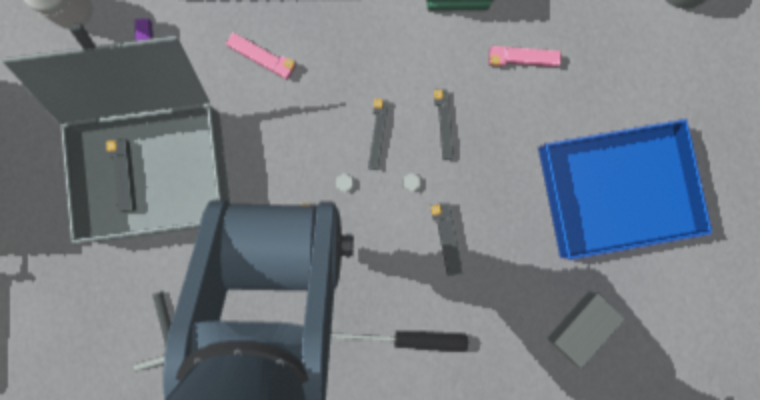

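H1 lies flat in the case at (120,178), and the lid is open. Next I'll pinch the near-left holder, H4.

>>> jog_arm(
  motion="0.5 0 0 -0.4 0 0 0; 0.5 0 0 -0.8 0 0 0; 0.5 0 0 -1 0 0 0; 0.5 0 0 -1 0 0 0",
)

```text
time: 16.32
position: [0.4659, 0.0967, 0.0109]
eef_rot: [-0.1, -3.139, -0.0]
ft_force: [-0.7, -1.0, -0.4]
grip_width: 0.501
gripper_force: 0.0
```

>>> jog_arm(
  motion="0.5 0 0 -0.06 0 0 0; 0 0 0 -0.06 0 0 0; 0 0 0 -0.06 0 0 0; 0 0 0 -0.06 0 0 0; 0 0 0 -0.06 0 0 0; 0 0 0 -0.06 0 0 0; 0 0 0 -0.06 0 0 0",
)

```text
time: 17.2
position: [0.4662, 0.0962, 0.0063]
eef_rot: [0.102, 3.138, 0.0]
ft_force: [0.6, 1.8, 6.7]
grip_width: 0.139
gripper_force: 60.1
```

>>> jog_arm(
  motion="0 0 0 0.2 0 0 0; 0 0 0 0.5 0 0 0; 0 0 0 0.9 0 0 0; 0 0 0 1 0 0 0; 0 0 0 1 0 0 0",
)

```text
time: 17.82
position: [0.4657, 0.0959, 0.1057]
eef_rot: [0.102, 3.139, -0.0]
ft_force: [0.5, -0.1, -1.8]
grip_width: 0.139
gripper_force: 59.3
```

>>> jog_arm(
  motion="0 0.05 -0.35 0.3 0 0 0; 0 0.1 -0.7 0.3 0 0 0; 0 0.15 -1 0.3 0 0 0; 0 0.15 -1 0.3 0 0 0",
)

```text
time: 18.32
position: [0.4805, -0.0057, 0.1339]
eef_rot: [-0.108, -3.138, -0.0]
ft_force: [-0.3, -0.2, -2.5]
grip_width: 0.141
gripper_force: 59.3
```

>>> jog_arm(
  motion="0 0.05 -0.35 0 0 0 0.1; 0 0.1 -0.7 0 0 0 0.2; 0 0.15 -1 0 0 0 0.29; 0 0.15 -1 0 0 0 0.29",
)

```text
time: 18.82
position: [0.4956, -0.1049, 0.1341]
eef_rot: [0.251, -3.13, -0.001]
ft_force: [-1.0, 1.5, -1.6]
grip_width: 0.137
gripper_force: 59.3
```

>>> jog_arm(
  motion="0 0.05 -0.35 0 0 0 0; 0 0.1 -0.7 0 0 0 0; 0 0.15 -1 0 0 0 0; 0 0.15 -1 0 0 0 0",
)

```text
time: 19.32
position: [0.5107, -0.2042, 0.1344]
eef_rot: [0.252, -3.131, -0.001]
ft_force: [0.8, 0.3, -2.0]
grip_width: 0.138
gripper_force: 59.3
```

>>> jog_arm(
  motion="0 0.05 -0.35 0 0 0 0; 0 0.12 -0.7 0 0 0 0; 0 0.12 -0.86 0 0 0 0; 0 0.12 -0.86 0 0 0 0",
)

```text
time: 19.82
position: [0.5219, -0.2888, 0.1347]
eef_rot: [0.254, -3.13, -0.003]
ft_force: [0.4, -0.2, -2.8]
grip_width: 0.137
gripper_force: 59.3
```

```bash
python3 -c "
from h import *
look()"
```

```text
t 19.8 tcp [ 521.9 -288.8  134.7] dir 99.3 grip 0.137 59 j6 -2.43
side
(616, 0, 22, 100, 'z', np.float64(15.0), 'ax', np.float64(-7.7))
(546, 47, 24, 23, 'z', np.float64(14.4), 'ax', np.float64(-136.8))
(629, -98, 100, 20, 'z', np.float64(15.1), 'ax', np.float64(5.0))
(547, -49, 25, 23, 'z', np.float64(15.0), 'ax', np.float64(-118.3))
(466, -95, 101, 27, 'z', np.float64(20.7), 'ax', np.float64(12.0))
top
(629, -94, 98, 19, 'z', np.float64(15.4), 'ax', np.float64(4.5))
(615, -1, 18, 100, 'z', np.float64(15.5), 'ax', np.float64(-7.8))
(546, 48, 20, 23, 'z', np.float64(15.6), 'ax', np.float64(-151.0))
(547, -47, 20, 23, 'z', np.float64(15.6), 'ax', np.float64(-54.2))
(466, -94, 99, 26, 'z', np.float64(21.7), 'ax', np.float64(11.4))
```

>>> jog_arm(
  motion="0 0 0 -0.35 0 0 0; 0 0 0 -0.7 0 0 0; 0 0 0 -1 0 0 0; 0 0 0 -1 0 0 0",
)

```text
time: 20.42
position: [0.5205, -0.2869, 0.0332]
eef_rot: [0.256, -3.126, -0.008]
ft_force: [0.3, -0.1, -0.9]
grip_width: 0.135
gripper_force: 59.3
```

>>> jog_arm(
  motion="0 0 0 -0.22 0 0 0; 0 0 0 -0.22 0 0 0; 0.4 0 0 -0.22 0 0 0; 0.4 0 0 -0.22 0 0 0; 0.4 0 0 -0.22 0 0 0; 0.4 0 0 0.2 0 0 0; 0.4 0 0 0.7 0 0 0; 0.4 0 0 0.7 0 0 0",
)

```text
time: 21.42
position: [0.5251, -0.2921, 0.1098]
eef_rot: [-0.255, 3.124, -0.011]
ft_force: [-0.4, 0.5, -0.3]
grip_width: 0.401
gripper_force: 0.0
```

>>> jog_arm(
  motion="0.5 0 0 0.3 0 0 0; 0.5 -0.1 0.4 0.3 0 0 0.05; 0.5 -0.3 0.96 0.3 0 0 0.05; 0.5 -0.3 0.96 0.3 0 0 0.05",
)

```text
time: 21.92
position: [0.4885, -0.1889, 0.1342]
eef_rot: [0.321, -3.119, -0.009]
ft_force: [0.6, -0.4, 0.1]
grip_width: 0.498
gripper_force: 0.0
```

>>> jog_arm(
  motion="0.5 -0.1 0.4 0 0 0 0; 0.5 -0.29 0.95 0 0 0 0; 0.5 -0.29 0.95 -0.3 0 0 0; 0.5 -0.29 0.95 -0.3 0 0 0",
)

```text
time: 22.42
position: [0.4626, -0.0985, 0.1039]
eef_rot: [0.317, -3.122, -0.003]
ft_force: [-0.3, -0.6, 0.6]
grip_width: 0.501
gripper_force: 0.0
```

```bash
python3 -c "
from h import *
look()
c=dict(np.load('/tmp/side.npz')); cv2.imwrite('pics/s2.png',c['pixels'])"
```

```text
t 22.4 tcp [462.6 -98.5 103.9] dir 101.6 grip 0.501 0 j6 -2.22
side
(587, 2, 16, 44, 'z', np.float64(14.4), 'ax', np.float64(174.0))
(546, 47, 24, 22, 'z', np.float64(14.6), 'ax', np.float64(-122.4))
(627, -98, 100, 20, 'z', np.float64(15.0), 'ax', np.float64(4.6))
(546, -49, 23, 22, 'z', np.float64(14.8), 'ax', np.float64(-73.3))
(465, -96, 100, 27, 'z', np.float64(20.7), 'ax', np.float64(11.8))
top
(629, -95, 99, 19, 'z', np.float64(15.4), 'ax', np.float64(4.7))
(616, -1, 18, 99, 'z', np.float64(15.8), 'ax', np.float64(-8.0))
(546, 48, 20, 23, 'z', np.float64(15.1), 'ax', np.float64(-157.4))
(547, -47, 20, 23, 'z', np.float64(15.9), 'ax', np.float64(145.5))
```

View pics/s2.png

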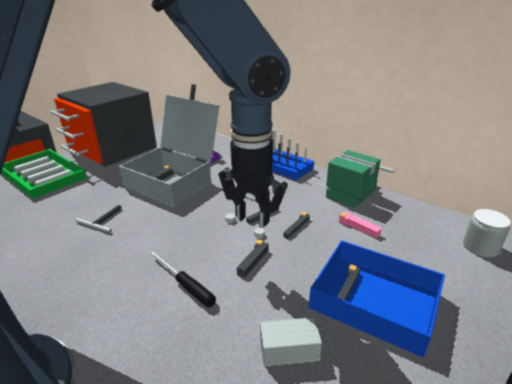

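H4 lies in the bin at (348,282), and the gripper is above the near-right holder, H5.

>>> jog_arm(
  motion="0.5 0 0 -0.4 0 0 0; 0.5 0 0 -0.8 0 0 0; 0.5 0 0 -0.98 0 0 0; 0.5 0 0 -0.98 0 0 0; 0 0 0 -0.98 0 0 0; 0 0 0 -0.98 0 0 0; 0 0 0 -0.98 0 0 0; 0 0 0 -0.98 0 0 0; 0 0 0 -0.98 0 0 0; 0 0 0 -0.98 0 0 0",
)

```text
time: 23.78
position: [0.4642, -0.0994, 0.0086]
eef_rot: [-0.316, 3.124, -0.002]
ft_force: [-0.7, -0.2, 6.5]
grip_width: 0.211
gripper_force: 61.0
```

>>> jog_arm(
  motion="0 0 0 0.2 0 0 0; 0 0 0 0.5 0 0 0; 0 0 0 0.9 0 0 0; 0 0 0 1 0 0 0; 0 0 0 1 0 0 0",
)

```text
time: 24.4
position: [0.4637, -0.0991, 0.1076]
eef_rot: [-0.317, 3.124, -0.001]
ft_force: [0.5, 0.9, -3.5]
grip_width: 0.213
gripper_force: 59.8
```

>>> jog_arm(
  motion="0 0.05 0.35 0.5 0 0 0; 0 0.15 0.7 0.5 0 0 0; 0 0.26 1 0.5 0 0 0; 0 0.26 1 0.5 0 0 0",
)

```text
time: 24.9
position: [0.4889, 0.0029, 0.1557]
eef_rot: [0.321, -3.122, -0.002]
ft_force: [-0.6, -0.2, -3.2]
grip_width: 0.213
gripper_force: 60.0
```

>>> jog_arm(
  motion="0 0.08 0.35 0 0 0 -0.05; 0 0.16 0.7 0 0 0 -0.1; 0 0.26 1 0 0 0 -0.1; 0 0.26 1 0 0 0 -0.1",
)

```text
time: 25.4
position: [0.5152, 0.1019, 0.1558]
eef_rot: [0.197, -3.133, -0.0]
ft_force: [-0.2, -0.3, -2.4]
grip_width: 0.211
gripper_force: 60.0
```

>>> jog_arm(
  motion="0 0.08 0.35 0 0 0 0; 0 0.16 0.7 0 0 0 0; 0 0.26 1 0 0 0 0; 0 0.26 1 0 0 0 0",
)

```text
time: 25.9
position: [0.5416, 0.2012, 0.1561]
eef_rot: [0.196, -3.134, 0.001]
ft_force: [0.5, 0.1, -2.7]
grip_width: 0.21
gripper_force: 60.1
```

>>> jog_arm(
  motion="0 0.08 0.35 0 0 0 0; 0 0.27 0.74 0 0 0 0; 0 0.27 0.74 0 0 0 0",
)

```text
time: 26.28
position: [0.5695, 0.2753, 0.1564]
eef_rot: [-0.195, 3.135, -0.0]
ft_force: [0.1, -0.7, -3.1]
grip_width: 0.215
gripper_force: 60.1
```

```bash
python3 -c "
from h import *
look()"
```

```text
t 26.3 tcp [569.5 275.3 156.4] dir 97.1 grip 0.215 60 j6 -1.42
side
(615, -2, 21, 100, 'z', np.float64(15.0), 'ax', np.float64(-8.2))
(546, 47, 22, 23, 'z', np.float64(14.7), 'ax', np.float64(-119.3))
(629, -98, 102, 20, 'z', np.float64(15.1), 'ax', np.float64(4.9))
(546, -48, 22, 23, 'z', np.float64(14.8), 'ax', np.float64(-95.0))
top
(629, -94, 99, 19, 'z', np.float64(15.7), 'ax', np.float64(5.1))
(616, -1, 18, 98, 'z', np.float64(16.2), 'ax', np.float64(-7.8))
(546, 48, 20, 23, 'z', np.float64(15.8), 'ax', np.float64(-128.2))
(547, -47, 20, 22, 'z', np.float64(15.1), 'ax', np.float64(149.8))
```

>>> jog_arm(
  motion="0 0 0 -0.35 0 0 0; 0 0 0 -0.7 0 0 0; 0 0 0 -1 0 0 0; 0 0 0 -1 0 0 0",
)

```text
time: 26.88
position: [0.5655, 0.2722, 0.0545]
eef_rot: [0.19, -3.127, 0.004]
ft_force: [0.8, -0.3, -2.1]
grip_width: 0.213
gripper_force: 60.1
```

>>> jog_arm(
  motion="0 0 0 -0.2 0 0 0; 0 0 0 -0.42 0 0 0; 0 0 0 -0.42 0 0 0; 0.4 0 0 -0.42 0 0 0; 0.4 0 0 -0.42 0 0 0; 0.4 0 0 -0.42 0 0 0; 0.4 0 0 0.1 0 0 0; 0.4 0 0 0.6 0 0 0; 0.4 0 0 0.6 0 0 0",
)

```text
time: 28.0
position: [0.5721, 0.2762, 0.1226]
eef_rot: [-0.193, 3.125, 0.004]
ft_force: [-0.1, -0.2, 0.2]
grip_width: 0.4
gripper_force: 0.0
```

>>> jog_arm(
  motion="0.4 0 0 0.5 0 0 0; 0.5 0 -0.5 0.5 0 0 0; 0.5 0 -1 0.5 0 0 -0.15; 0.5 0 -1 0.5 0 0 -0.335; 0.5 0 -1 0.5 0 0 -0.335",
)

```text
time: 28.62
position: [0.5681, 0.1743, 0.1667]
eef_rot: [-0.219, -3.133, 0.0]
ft_force: [-0.3, 0.6, -0.4]
grip_width: 0.502
gripper_force: 0.0
```

>>> jog_arm(
  motion="0.5 0.1 -0.5 0 0 0 0; 0.5 0.2 -1 0 0 0 0; 0.5 0.2 -1 0 0 0 0; 0.5 0.2 -1 0 0 0 0",
)

```text
time: 29.12
position: [0.5881, 0.0757, 0.1669]
eef_rot: [-0.217, -3.133, -0.001]
ft_force: [-0.8, -0.5, -0.3]
grip_width: 0.495
gripper_force: 0.0
```

>>> jog_arm(
  motion="0.5 0.1 -0.4 0 0 0 0; 0.5 0.22 -0.78 -0.3 0 0 0; 0.5 0.22 -0.78 -0.65 0 0 0; 0.5 0.22 -0.78 -0.65 0 0 0",
)

```text
time: 29.62
position: [0.6078, -0.0012, 0.0995]
eef_rot: [-0.216, -3.127, -0.002]
ft_force: [0.0, -0.5, 0.1]
grip_width: 0.497
gripper_force: 0.0
```

```bash
python3 -c "
from h import *
look()
c=dict(np.load('/tmp/top.npz')); cv2.imwrite('pics/t3.png',cv2.resize(c['pixels'][130:330,60:440],(760,400)))"
```

```text
t 29.6 tcp [607.8  -1.2  99.5] dir 82.1 grip 0.497 0 j6 -1.62
side
(615, 0, 22, 100, 'z', np.float64(14.8), 'ax', np.float64(-8.3))
(547, 48, 24, 24, 'z', np.float64(14.5), 'ax', np.float64(-127.2))
(629, -95, 103, 21, 'z', np.float64(15.1), 'ax', np.float64(4.6))
(546, -49, 25, 23, 'z', np.float64(14.8), 'ax', np.float64(-147.6))
top
(621, -97, 85, 14, 'z', np.float64(15.8), 'ax', np.float64(179.7))
```

View pics/t3.png

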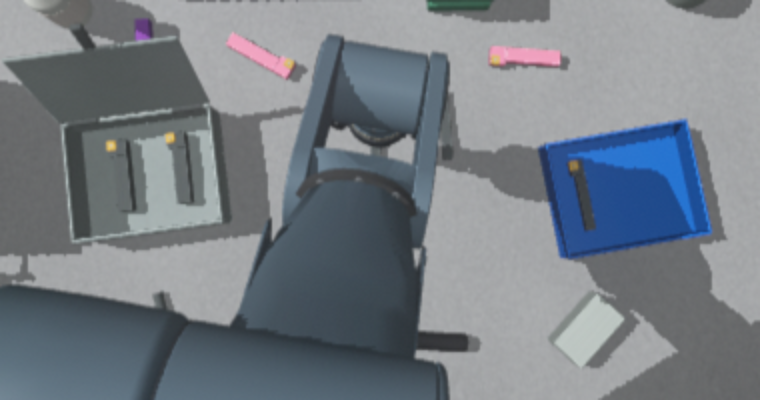

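Both 20 mm holders lie flat in the case at (120,175) and (180,168), and one 14 mm holder is in the bin at (580,195). Next is H2.

>>> jog_arm(
  motion="0.5 0.02 0 -0.4 0 0 0; 0.5 0.02 0 -0.8 0 0 0; 0.5 0.02 0 -0.97 0 0 0; 0.5 0.02 0 -0.97 0 0 0; 0 0.02 0 -0.97 0 0 0; 0 0.02 0 -0.97 0 0 0; 0 0.02 0 -0.97 0 0 0; 0 0.02 0 -0.97 0 0 0; 0 0.02 0 -0.97 0 0 0; 0 0.02 0 -0.97 0 0 0",
)

```text
time: 30.98
position: [0.614, -0.003, 0.0074]
eef_rot: [0.22, 3.13, -0.0]
ft_force: [0.2, 1.8, 6.2]
grip_width: 0.137
gripper_force: 60.2
```

>>> jog_arm(
  motion="0 0 0 0.2 0 0 0; 0 0 0 0.5 0 0 0; 0 0 0 0.9 0 0 0; 0 0 0 1 0 0 0; 0 0 0 1 0 0 0",
)

```text
time: 31.6
position: [0.6127, -0.0031, 0.1062]
eef_rot: [0.219, 3.132, -0.0]
ft_force: [-0.1, -0.1, -1.9]
grip_width: 0.135
gripper_force: 59.2
```

>>> jog_arm(
  motion="0 -0.1 -0.35 0.25 0 0 0; 0 -0.2 -0.7 0.25 0 0 0; 0 -0.25 -1 0.25 0 0 0; 0 -0.25 -1 0.25 0 0 0",
)

```text
time: 32.1
position: [0.5863, -0.1048, 0.1286]
eef_rot: [-0.225, -3.131, -0.001]
ft_force: [-0.0, 0.7, -1.8]
grip_width: 0.139
gripper_force: 59.3
```

>>> jog_arm(
  motion="0 -0.1 -0.35 0 0 0 0.1; 0 -0.2 -0.7 0 0 0 0.25; 0 -0.25 -1 0 0 0 0.38; 0 -0.25 -1 0 0 0 0.38",
)

```text
time: 32.6
position: [0.562, -0.2039, 0.1291]
eef_rot: [0.245, -3.131, -0.002]
ft_force: [0.5, 0.4, -1.8]
grip_width: 0.137
gripper_force: 59.3
```

>>> jog_arm(
  motion="0 -0.1 -0.35 0 0 0 0; 0 -0.2 -0.7 0 0 0 0; 0 -0.25 -1 0 0 0 0; 0 -0.25 -1 0 0 0 0",
)

```text
time: 33.1
position: [0.5376, -0.3034, 0.1294]
eef_rot: [0.245, -3.132, -0.001]
ft_force: [0.7, 0.5, -1.3]
grip_width: 0.135
gripper_force: 59.3
```

>>> jog_arm(
  motion="0 -0.05 -0.2 0 0 0 0; 0 -0.1 -0.39 0 0 0 0; 0 -0.1 -0.39 0 0 0 0",
)

```text
time: 33.48
position: [0.5275, -0.3437, 0.1303]
eef_rot: [-0.246, 3.131, -0.001]
ft_force: [-0.1, 0.3, -0.8]
grip_width: 0.137
gripper_force: 59.3
```

```bash
python3 -c "
from h import *
look()"
```

```text
t 33.5 tcp [ 527.5 -343.7  130.3] dir 99.0 grip 0.137 59 j6 -2.48
side
(547, 47, 23, 25, 'z', np.float64(14.5), 'ax', np.float64(-126.9))
(628, -98, 101, 20, 'z', np.float64(15.1), 'ax', np.float64(4.7))
(546, -48, 24, 23, 'z', np.float64(14.8), 'ax', np.float64(-96.1))
top
(629, -95, 98, 19, 'z', np.float64(15.6), 'ax', np.float64(5.0))
(546, 48, 20, 22, 'z', np.float64(15.9), 'ax', np.float64(-163.6))
(547, -47, 20, 22, 'z', np.float64(15.9), 'ax', np.float64(-108.6))
```

>>> jog_arm(
  motion="0 0 0 -0.35 0 0 0; 0 0 0 -0.7 0 0 0; 0 0 0 -1 0 0 0; 0 0 0 -1 0 0 0",
)

```text
time: 34.08
position: [0.526, -0.3397, 0.028]
eef_rot: [0.249, -3.127, -0.008]
ft_force: [-1.0, 0.5, -1.5]
grip_width: 0.138
gripper_force: 59.3
```

>>> jog_arm(
  motion="0 0 0 -0.18 0 0 0; 0 0 0 -0.18 0 0 0; 0.4 0 0 -0.18 0 0 0; 0.4 0 0 -0.18 0 0 0; 0.4 0 0 -0.18 0 0 0; 0.4 0 0 0.2 0 0 0; 0.4 0 0 0.7 0 0 0; 0.4 0 0 0.7 0 0 0",
)

```text
time: 35.08
position: [0.5301, -0.3443, 0.105]
eef_rot: [-0.248, 3.125, -0.012]
ft_force: [0.4, -0.5, -0.6]
grip_width: 0.397
gripper_force: 0.0
```

>>> jog_arm(
  motion="0.5 0 0 0.3 0 0 0; 0.5 0.15 0.4 0.3 0 0 -0.09; 0.5 0.4 1 0.3 0 0 -0.09; 0.5 0.4 1 0.3 0 0 -0.09",
)

```text
time: 35.58
position: [0.5676, -0.2374, 0.1294]
eef_rot: [0.146, -3.136, -0.004]
ft_force: [0.6, -0.1, 0.6]
grip_width: 0.499
gripper_force: 0.0
```

>>> jog_arm(
  motion="0.5 0.2 0.5 0 0 0 0; 0.5 0.4 1 0 0 0 0; 0.5 0.4 1 0 0 0 0; 0.5 0.4 1 0 0 0 0",
)

```text
time: 36.08
position: [0.6071, -0.1426, 0.1297]
eef_rot: [0.139, -3.137, 0.0]
ft_force: [0.0, -0.4, 0.6]
grip_width: 0.496
gripper_force: 0.0
```

>>> jog_arm(
  motion="0.5 0.16 0.43 0 0 0 0; 0.5 0.16 0.43 -0.25 0 0 0; 0.5 0.16 0.43 -0.25 0 0 0",
)

```text
time: 36.45
position: [0.6216, -0.1, 0.1034]
eef_rot: [0.135, -3.134, -0.002]
ft_force: [0.1, -0.2, -1.0]
grip_width: 0.498
gripper_force: 0.0
```

```bash
python3 -c "
from h import *
look()"
```

```text
t 36.5 tcp [ 621.6 -100.   103.4] dir 94.9 grip 0.498 0 j6 -1.99
side
(546, 48, 24, 23, 'z', np.float64(14.4), 'ax', np.float64(-120.8))
(627, -96, 100, 20, 'z', np.float64(15.0), 'ax', np.float64(4.8))
(546, -49, 24, 23, 'z', np.float64(14.7), 'ax', np.float64(-168.5))
top
(546, 48, 22, 20, 'z', np.float64(15.5), 'ax', np.float64(-158.0))
```

>>> jog_arm(
  motion="0.5 0.02 0.01 -0.4 0 0 0; 0.5 0.02 0.01 -0.8 0 0 0; 0.5 0.02 0.01 -0.99 0 0 0; 0.5 0.02 0.01 -0.99 0 0 0; 0 0.02 0.01 -0.99 0 0 0; 0 0.02 0.01 -0.99 0 0 0; 0 0.02 0.01 -0.99 0 0 0; 0 0.02 0.01 -0.99 0 0 0; 0 0.02 0.01 -0.99 0 0 0; 0 0.02 0.01 -0.99 0 0 0",
)

```text
time: 37.8
position: [0.6269, -0.0985, 0.0083]
eef_rot: [-0.138, 3.135, -0.002]
ft_force: [-0.4, -1.0, 6.5]
grip_width: 0.14
gripper_force: 59.7
```

>>> jog_arm(
  motion="0 0 0 0.2 0 0 0; 0 0 0 0.5 0 0 0; 0 0 0 0.9 0 0 0; 0 0 0 1 0 0 0; 0 0 0 1 0 0 0",
)

```text
time: 38.42
position: [0.6257, -0.098, 0.1072]
eef_rot: [-0.138, 3.137, -0.001]
ft_force: [-0.4, -0.8, -1.4]
grip_width: 0.137
gripper_force: 58.7
```

>>> jog_arm(
  motion="0 -0.1 -0.35 0.25 0 0 0; 0 -0.2 -0.7 0.25 0 0 0; 0 -0.3 -1 0.25 0 0 0; 0 -0.3 -1 0.25 0 0 0",
)

```text
time: 38.92
position: [0.5939, -0.1998, 0.1294]
eef_rot: [0.133, -3.136, -0.002]
ft_force: [-0.4, 0.1, -1.5]
grip_width: 0.136
gripper_force: 58.8
```

>>> jog_arm(
  motion="0 -0.1 -0.35 0 0 0 0.05; 0 -0.2 -0.7 0 0 0 0.09; 0 -0.3 -1 0 0 0 0.09; 0 -0.3 -1 0 0 0 0.09",
)

```text
time: 39.42
position: [0.5646, -0.299, 0.1298]
eef_rot: [0.245, -3.13, -0.002]
ft_force: [-0.4, 1.1, -1.2]
grip_width: 0.137
gripper_force: 58.9
```

>>> jog_arm(
  motion="0 -0.1 -0.35 0 0 0 0; 0 -0.2 -0.7 0 0 0 0; 0 -0.28 -0.95 0 0 0 0; 0 -0.28 -0.95 0 0 0 0",
)

```text
time: 39.92
position: [0.5371, -0.3938, 0.1306]
eef_rot: [0.246, -3.132, -0.001]
ft_force: [-0.3, 0.0, -1.5]
grip_width: 0.135
gripper_force: 58.9
```

```bash
python3 -c "
from h import *
look()
c=dict(np.load('/tmp/side.npz')); cv2.imwrite('pics/s4.png',c['pixels'])"
```

```text
t 39.9 tcp [ 537.1 -393.8  130.6] dir 99.0 grip 0.135 59 j6 -2.53
side
(546, 47, 22, 23, 'z', np.float64(14.3), 'ax', np.float64(-132.1))
(547, -48, 23, 23, 'z', np.float64(14.9), 'ax', np.float64(-109.5))
top
(546, 48, 20, 22, 'z', np.float64(15.6), 'ax', np.float64(-158.1))
(547, -47, 20, 23, 'z', np.float64(14.9), 'ax', np.float64(170.9))
```

View pics/s4.png

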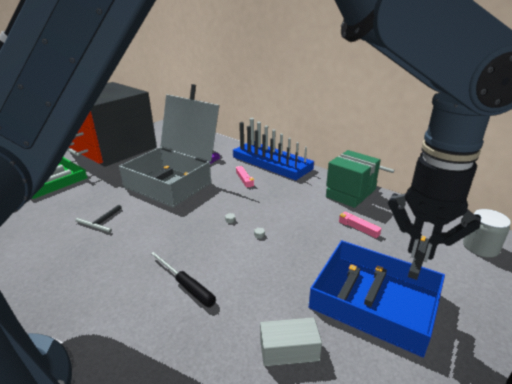

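Two holders are in the bin at (348,282) and (375,286), the third is hanging above it, the case holds two, and the nuts haven't been disturbed.

>>> jog_arm(
  motion="0 0 0 -0.35 0 0 0; 0 0 0 -0.7 0 0 0; 0 0 0 -1 0 0 0; 0 0 0 -1 0 0 0",
)

```text
time: 40.52
position: [0.5363, -0.3895, 0.0286]
eef_rot: [0.251, -3.127, -0.009]
ft_force: [-0.5, 0.4, -1.3]
grip_width: 0.136
gripper_force: 58.9
```

>>> jog_arm(
  motion="0 0 0 -0.18 0 0 0; 0 0 0 -0.18 0 0 0; 0.4 0 0 -0.18 0 0 0; 0.4 0 0 -0.18 0 0 0; 0.4 0 0 -0.18 0 0 0; 0.4 0 0 0.2 0 0 0; 0.4 0 0 0.8 0 0 0; 0.4 0 0 0.8 0 0 0",
)

```text
time: 41.52
position: [0.5406, -0.396, 0.1174]
eef_rot: [-0.248, 3.124, -0.015]
ft_force: [0.3, -0.1, 0.7]
grip_width: 0.399
gripper_force: 0.0
```

>>> jog_arm(
  motion="0.4 0 0 0.6 0 0 0; 0.5 0.1 0.3 1 0 0 0; 0.5 0.2 0.6 1 0 0 -0.04; 0.5 0.2 1 1 0 0 -0.04; 0.5 0.2 1 1 0 0 -0.04",
)

```text
time: 42.15
position: [0.5567, -0.2895, 0.2105]
eef_rot: [0.205, -3.132, -0.004]
ft_force: [0.3, 0.5, -0.1]
grip_width: 0.501
gripper_force: 0.0
```

>>> jog_arm(
  motion="0.5 0.1 0.5 0.6 0 0 0; 0.5 0.2 1 1 0 0 0; 0.5 0.2 1 1 0 0 0; 0.5 0.2 1 1 0 0 0",
)

```text
time: 42.65
position: [0.5777, -0.1932, 0.3114]
eef_rot: [-0.201, 3.135, -0.002]
ft_force: [0.4, -0.9, 0.1]
grip_width: 0.499
gripper_force: 0.0
```

```bash
python3 -c "
from h import *
st(); c=cap('top'); cv2.imwrite('pics/t5.png',cv2.resize(c['pixels'][130:330,60:440],(760,400)))
P=cloud(c); m=(P[...,2]>.1)&(P[...,1]>.2)&(P[...,1]<.43)&(P[...,0]>.6)&(P[...,0]<.75)&(P[...,2]<.29)
t=m&(P[...,2]>.235); print(t.sum(),P[t].mean(0),P[t].min(0),P[t].max(0))"
```

```text
t 42.6 tcp [ 577.7 -193.2  311.4] dir 97.4 grip 0.499 0 j6 -2.20
72 [0.70229373 0.33208847 0.25158271] [0.69496161 0.32557452 0.23524175] [0.7102382  0.3411116  0.26577418]
```

View pics/t5.png

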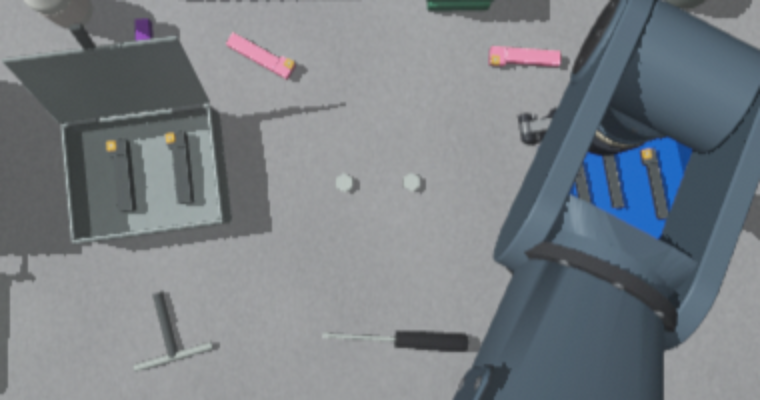

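All the holders are put away: two in the case, three in the bin. Next I move to the tab.

>>> jog_arm(
  motion="0.5 0.12 0.5 0.22 0 0 0; 0.5 0.24 1 0.22 0 0 0; 0.5 0.24 1 0.22 0 0 0",
)

```text
time: 43.08
position: [0.6012, -0.0915, 0.3311]
eef_rot: [0.203, -3.131, -0.003]
ft_force: [0.3, 0.0, -1.1]
grip_width: 0.501
gripper_force: 0.0
```

>>> jog_arm(
  motion="0.5 0.12 0.5 0 0 0 0; 0.5 0.24 1 0 0 0 0; 0.5 0.24 1 0 0 0 0",
)

```text
time: 43.45
position: [0.6254, 0.0078, 0.3309]
eef_rot: [0.203, -3.131, -0.001]
ft_force: [0.9, -0.5, 0.0]
grip_width: 0.5
gripper_force: 0.0
```

>>> jog_arm(
  motion="0.5 0.12 0.5 0 0 0 0; 0.5 0.24 1 0 0 0 0; 0.5 0.24 1 0 0 0 0",
)

```text
time: 43.82
position: [0.6498, 0.1073, 0.3312]
eef_rot: [0.202, -3.132, 0.0]
ft_force: [0.4, -0.0, 0.0]
grip_width: 0.5
gripper_force: 0.0
```

>>> jog_arm(
  motion="0.5 0.12 0.5 0 0 0 0; 0.5 0.24 1 0 0 0 0; 0.5 0.24 1 0 0 0 0",
)

```text
time: 44.2
position: [0.6741, 0.207, 0.3313]
eef_rot: [0.202, -3.133, 0.001]
ft_force: [-0.1, -1.5, 0.3]
grip_width: 0.502
gripper_force: 0.0
```

>>> jog_arm(
  motion="0.5 0.12 0.5 0 0 0 0; 0.5 0.24 1 0 0 0 0; 0.5 0.24 1 0 0 0 0; 0.5 0.24 1 0 0 0 0",
)

```text
time: 44.7
position: [0.698, 0.3038, 0.3322]
eef_rot: [0.196, -3.133, 0.003]
ft_force: [-0.4, 0.4, -0.6]
grip_width: 0.504
gripper_force: 0.0
```

>>> jog_arm(
  motion="0.5 0.07 0.26 0 0 0 0; 0.5 0.07 0.26 0 0 0 0; 0.5 0.07 0.26 0 0 0 0; 0.5 0.07 0.26 0 0 0 0",
)

```text
time: 45.2
position: [0.7047, 0.3313, 0.3335]
eef_rot: [0.197, -3.135, 0.001]
ft_force: [0.1, -0.4, 0.0]
grip_width: 0.499
gripper_force: 0.0
```

>>> jog_arm(
  motion="0.5 0 0 -0.4 0 0 0; 0.5 0 0 -0.8 0 0 0; 0.5 0 0 -1 0 0 0; 0.5 0 0 -1 0 0 0",
)

```text
time: 45.7
position: [0.7033, 0.3318, 0.2309]
eef_rot: [0.198, -3.13, 0.002]
ft_force: [-0.7, 0.4, 0.1]
grip_width: 0.504
gripper_force: 0.0
```

>>> jog_arm(
  motion="0.5 0 0 -0.06 0 0 0; 0 0 0 -0.06 0 0 0; 0 0 0 -0.06 0 0 0; 0 0 0 -0.06 0 0 0; 0 0 0 -0.06 0 0 0; 0 0 0 -0.06 0 0 0; 0 0 0 -0.06 0 0 0",
)

```text
time: 46.58
position: [0.705, 0.3335, 0.2287]
eef_rot: [-0.2, 3.133, 0.002]
ft_force: [-2.3, 1.1, 6.0]
grip_width: 0.152
gripper_force: 59.3
```

```bash
python3 - <<'E'
import numpy as np
th=np.r_[np.arange(1.9,0,-.08),0]; a=.019
d=np.c_[-186*np.cos(th+a)*.9927,-186*np.cos(th+a)*.1208,186*np.sin(th+a)]
k=0
while k<len(th)-1:
    j=k+1
    while j<len(th)-1 and np.abs(d[j+1]-d[k]).max()<=100 and j-k<9: j+=1
    print('%.2f->%.2f'%(th[k],th[j]),'; '.join('0 %.2f %.2f %.2f 0 0 0'%tuple(r) for r in (d[k+1:j+1]-d[k])/100)); k=j
E
python3 -c "
from h import *
st()"
```

```text
1.90->1.42 0 -0.14 -0.02 0.05 0 0 0; 0 -0.28 -0.03 0.08 0 0 0; 0 -0.43 -0.05 0.10 0 0 0; 0 -0.58 -0.07 0.11 0 0 0; 0 -0.73 -0.09 0.11 0 0 0; 0 -0.87 -0.11 0.10 0 0 0
1.42->0.86 0 -0.15 -0.02 -0.03 0 0 0; 0 -0.29 -0.04 -0.06 0 0 0; 0 -0.43 -0.05 -0.11 0 0 0; 0 -0.56 -0.07 -0.17 0 0 0; 0 -0.69 -0.08 -0.24 0 0 0; 0 -0.82 -0.10 -0.32 0 0 0; 0 -0.94 -0.11 -0.41 0 0 0
0.86->0.22 0 -0.11 -0.01 -0.10 0 0 0; 0 -0.21 -0.03 -0.21 0 0 0; 0 -0.30 -0.04 -0.32 0 0 0; 0 -0.39 -0.05 -0.45 0 0 0; 0 -0.46 -0.06 -0.58 0 0 0; 0 -0.52 -0.06 -0.71 0 0 0; 0 -0.58 -0.07 -0.85 0 0 0; 0 -0.62 -0.07 -0.99 0 0 0
0.22->0.00 0 -0.03 -0.00 -0.15 0 0 0; 0 -0.05 -0.01 -0.29 0 0 0; 0 -0.05 -0.01 -0.40 0 0 0
t 46.6 tcp [705.  333.5 228.7] dir 97.3 grip 0.152 59 j6 -1.40
```

>>> jog_arm(
  motion="0 -0.14 -0.02 0.05 0 0 0; 0 -0.28 -0.03 0.08 0 0 0; 0 -0.43 -0.05 0.10 0 0 0; 0 -0.58 -0.07 0.11 0 0 0; 0 -0.73 -0.09 0.11 0 0 0; 0 -0.87 -0.11 0.10 0 0 0; 0 -0.87 -0.11 0.10 0 0 0",
)

```text
time: 47.45
position: [0.6188, 0.3229, 0.2389]
eef_rot: [-0.2, 3.13, 0.003]
ft_force: [1.1, 2.4, 6.1]
grip_width: 0.153
gripper_force: 60.4
```

>>> jog_arm(
  motion="0 -0.15 -0.02 -0.03 0 0 0; 0 -0.29 -0.04 -0.06 0 0 0; 0 -0.43 -0.05 -0.11 0 0 0; 0 -0.56 -0.07 -0.17 0 0 0; 0 -0.69 -0.08 -0.24 0 0 0; 0 -0.82 -0.10 -0.32 0 0 0; 0 -0.94 -0.11 -0.41 0 0 0; 0 -0.94 -0.11 -0.41 0 0 0",
)

```text
time: 48.45
position: [0.5223, 0.3111, 0.1968]
eef_rot: [0.2, -3.133, 0.0]
ft_force: [-4.6, 0.7, 10.1]
grip_width: 0.154
gripper_force: 65.4
```

>>> jog_arm(
  motion="0 -0.11 -0.01 -0.10 0 0 0; 0 -0.21 -0.03 -0.21 0 0 0; 0 -0.30 -0.04 -0.32 0 0 0; 0 -0.39 -0.05 -0.45 0 0 0; 0 -0.46 -0.06 -0.58 0 0 0; 0 -0.52 -0.06 -0.71 0 0 0; 0 -0.58 -0.07 -0.85 0 0 0; 0 -0.62 -0.07 -0.99 0 0 0; 0 -0.62 -0.07 -0.99 0 0 0",
)

```text
time: 49.58
position: [0.4599, 0.3034, 0.0958]
eef_rot: [0.199, -3.131, 0.002]
ft_force: [-3.8, 0.6, 0.8]
grip_width: 0.145
gripper_force: 59.3
```

>>> jog_arm(
  motion="0 -0.03 0 -0.15 0 0 0; 0 -0.05 -0.01 -0.29 0 0 0; 0 -0.05 -0.01 -0.40 0 0 0; 0 -0.05 -0.01 -0.42 0 0 0; 0 -0.05 -0.01 -0.42 0 0 0",
)

```text
time: 50.2
position: [0.4549, 0.3027, 0.0545]
eef_rot: [0.199, -3.131, 0.001]
ft_force: [-4.6, 1.4, 0.6]
grip_width: 0.15
gripper_force: 58.3
```

>>> jog_arm(
  motion="0.5 0 0 0 0 0 0; 0.5 0 0 0 0 0 0; 0.5 0 0 0 0 0 0; 0.5 0 0 0 0 0 0; 0.5 0 0 0.4 0 0 0; 0.5 0 0 0.8 0 0 0; 0.5 -0.4 0 1 0 0 0; 0.5 -0.4 0 1 0 0 0; 0.5 -0.4 0 1 0 0 0",
)

```text
time: 51.32
position: [0.4171, 0.3031, 0.1554]
eef_rot: [-0.2, 3.134, 0.0]
ft_force: [0.7, 0.6, -0.5]
grip_width: 0.502
gripper_force: 0.0
```

```bash
python3 -c "
from h import *
look(); c=dict(np.load('/tmp/side.npz')); cv2.imwrite('pics/s6.png',c['pixels'])
for n in('side','top'):
    P=cloud(dict(np.load('/tmp/%s.npz'%n))); m=(P[...,2]>.06)&(P[...,2]<.095)&(P[...,1]>.23)&(P[...,1]<.4)&(P[...,0]>.5)&(P[...,0]<.63)
    A=np.c_[P[m][:,:2],np.ones(m.sum())]; print(m.sum(),np.linalg.lstsq(A,P[m][:,2],rcond=None)[0],P[m][:,2].mean())"
```

```text
t 51.3 tcp [417.1 303.1 155.4] dir 97.3 grip 0.502 0 j6 -1.29
side
(546, 47, 24, 23, 'z', np.float64(14.5), 'ax', np.float64(-130.9))
(546, -47, 23, 24, 'z', np.float64(14.7), 'ax', np.float64(-115.0))
top
(546, 48, 20, 23, 'z', np.float64(16.0), 'ax', np.float64(-152.5))
(547, -47, 20, 23, 'z', np.float64(16.0), 'ax', np.float64(-57.0))
1191 [0.0005458  0.00021503 0.07563245] 0.0760059586190479
3145 [-0.00134116 -0.00093268  0.07680697] 0.07575611658124451
```

View pics/s6.png

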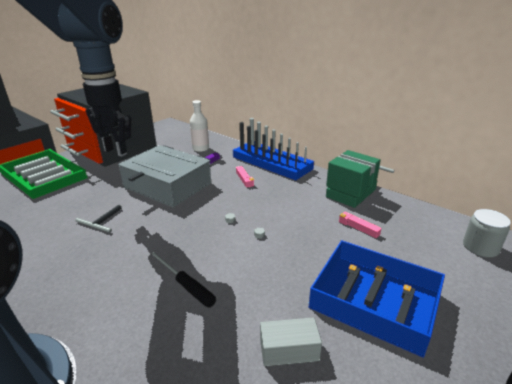

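The lid is flat and shut (about 0.001 rad slope), and the bin holds three holders. The nuts are where they started and the arm is clear.

```bash
python3 -c "
from rig import arm
print(arm.hand_in())"
```

```text
the job is handed in; nothing more can be done
None
```

The job is handed in, though the hand-in returned no verdict: both 20 mm holders are in the case with the lid shut, all three 14 mm holders are in the bin, and the nuts are where they lay.

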